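# Close the heavy cover of a vial incubator without slamming it

### The job

The vials are loaded, so shut the heavy hinged cover of the block incubator: push it over from where it stands open, carry its weight on the way down so that it neither drops nor slams, then press its front edge down, firmly but without forcing it, until the latch catches and the cover stays fully shut by itself. Leave the vials and everything else on the bench where they stand.

Things in the scene. Friction and masses are not known exactly. Their poses are not given: they have to be found in the camera images.
- incubator: White bench-top block incubator, fixed: a box 220 mm deep (its x), 300 mm wide (its y), rim 100 mm above the bench, with an aluminium block of six round wells inside and a hinged cover. Origin: centre of its underside. Its -x axis points out of its front (grey control panel, front wall at x = -110 mm); the hinge is at its back.
- hinge_line (a point): Middle of the hinge line, fixed on the incubator at x = +103 mm, z = 106 mm of its frame; same axes as the incubator. The hinge line runs along y, in the plane of the cover's underside. At opening q, a point of the underside at distance r from the hinge line is at x = 103 - r cos q, z = 106 + r sin q (mm) of the incubator's frame.
- cover (a joint): Opening angle of the cover, rad: 0 = shut, underside level; 1.5 = upright, at its stop. Starts at 1.2 to 1.42. The hinge rubs (0.5 Nm): above 1.05 the cover stays where it is left; below 1.0 to 0.8 (depending on its weight) it falls shut by itself unless held up from below, best under the lip. Push it over first from its outer face (about 2 N near the front edge).
- cover_mid (a point): Centre of the cover's slab; moves with the cover. Axes: x towards the hinge line, y along it, z out through the outer (top) face. The cover is a rigid white slab, 0.77 to 1.0 kg, 290 mm wide (y), 213 mm from hinge line to front edge, 28 mm thick. It holds at most 30 N from the robot without damage.
- lip (a point): Middle of the free end of the cover's lip, on its lower edge, 248 mm from the hinge line; axes as cover_mid. The lip is a grey tongue at the middle of the cover's front edge: 110 mm wide, 12 mm thick, flush with the underside, reaching 35 mm beyond the front edge and clear in front of the front wall when shut. The cover weighs 3 to 6 N there when held up there.
- press_spot (a point): Point on the cover's outer face, in the middle, 13 mm behind the front edge (200 mm from the hinge line), right over the latch; axes as cover_mid. With the cover shut it is 134 mm above the bench. Press down here (or on the lip) to shut the cover.
- front_seal (a point): Top of the sponge seal on the rim, under the cover's front edge, with a spring latch in its middle. Lowered onto them, the cover rests at 0.015 to 0.06 rad. Pressing at press_spot squeezes the seal; at 17 to 23 N the latch catches, 0.003 rad; a hard stop follows at -0.001. Let go, a latched cover stays at 0.003, an unlatched one springs back to 0.01 or more.
- vial1: Amber glass vial with blue cap, 28 mm across, 61 mm tall, standing loose in a well of the block. Origin: centre of its base, z up. Leave alone.
- vial2: Amber glass vial with blue cap, 28 mm across, 61 mm tall, standing loose in a well of the block. Origin: centre of its base, z up. Leave alone.
- vial3: Amber glass vial with blue cap, 28 mm across, 61 mm tall, standing loose in a well of the block. Origin: centre of its base, z up. Leave alone.
- vial4: Amber glass vial with blue cap, 28 mm across, 61 mm tall, standing loose in a well of the block. Origin: centre of its base, z up. Leave alone.
- reagent_jar: Amber jar with blue cap, 60 mm across, 75 mm tall, loose on the bench. Origin: centre of its base. Leave alone.
- beaker: Glass beaker, 68 mm across, 85 mm tall, loose on the bench. Origin: centre of its base. Leave alone.
- tip_box: Grey box with clear lid, 75 x 115 x 58 mm, loose on the bench behind the incubator. Origin: centre of its base. Leave alone.
- tweezers: Steel tweezers, 115 mm long (along their x), 5 mm thick, lying on the bench in front of the incubator. Origin: middle, on the bench. Leave alone.

How it is judged:
On the way, in this order (a step that is already met when the one before it is completed fails the run):
1. the cover has been pushed over and is on its way down (less than 0.85 rad open) (value of joint cover below 0.85 rad).
2. the cover has come down onto its seal (less than 0.07 rad open) (value of joint cover below 0.07 rad), for 0.1 s.
At the end, for the whole second after the job is handed in: The cover is latched: it stays less than 0.008 rad (2 mm at the front edge) open by itself and is at rest (value of joint cover below 0.008 rad and velocity of joint cover between -0.02 and 0.02 rad/s); the robot touches nothing.
It fails at once if the cover is dropped: it closes faster than 2 rad/s anywhere (velocity of joint cover below -2 rad/s).
It fails at once if the cover slams: it closes faster than 0.9 rad/s (about 0.2 m/s at the lip) within the last 0.25 rad (value of joint cover below 0.25 rad and velocity of joint cover below -0.9 rad/s).
It fails at once if the cover is forced: more than 30 N between the robot and the cover (contact force between cover and the arm above 30 N or contact force between cover and the fingers above 30 N).
It fails at once if a vial is knocked (moved more than 10 mm) (distance of any of vial1, vial2, vial3, vial4 from where it was at the start of the episode above 0.01 m).
It fails at once if something else on the bench is moved more than 25 mm (distance of any of reagent_jar, beaker, tip_box, tweezers from where it was at the start of the episode above 0.025 m).
It also fails if it takes over 64 s, if anything falls off the work surface, if the arm or the gripper's body presses on something with over 40 N, if the wrist force passes 120 N, or if a joint passes its speed limit or range.

### The arm

A 6-joint arm with a two-finger parallel gripper is mounted at the origin on the work surface. World frame = base frame: x ahead of the robot, y to its left, z up, the work surface at z = 0. Lengths are in m, angles in rad, forces in N, time in s.
With the tool pointing down it reaches from about 0.25 to 0.775 m from the base axis. Payload 4 kg.
Tool frame: the origin (TCP) lies at the very end of the fingers, on their centre line; the grasp point (between the pads) lies 19 mm behind it; x points along the fingers, y is the direction in which the jaws open and shut, and the axes are right-handed (so a half turn about x gives the same grasp; the last joint's range is limited). The gripper opens to 85 mm and grips with 20 to 120 N. Pads are 22 mm wide; open, the fingers measure 114 mm over their backs; the gripper's body (76 mm by 85 mm) begins 54 mm behind the grasp point. The pads swing forward as they close: fully open they stand 13 mm farther back than shut.
Start: joints at [-1.452, 0.087, 1.371, -0, 1.684, -0.103], TCP at [0.121, -0.537, 0.231] pointing down, gripper open.
Joint ranges: [-3.1, 3.1], [-0.76, 2.03], [0.27, 2.55], [-1.08, 4.22], [0.17, 2.65], [-2.57, 2.57]. Speed limits (rad/s): [2.79, 2.79, 3.14, 3.14, 3.14, 3.14].

### API

Orientations are given as a unit quaternion [x, y, z, w].
In Python, from station import arm gives the robot as it stands.
- The arm moves only by the shell command python3 -m crank 'ROWS' [FORCE]. ROWS is JSON, a list of rows, each a list of 7 numbers: the closure, from -1 (fully open) to 1 (shut), so that 0 is half open, then the shift along the tool's x, y, z in m, then the turn, a rotation vector about the tool's x, y, z in rad. A call has 1 to 8 rows; each row shifts and turns the commanded pose from where the row before left it, along the tool's axes as they then stand; what a row does not reach is not made up. A row lasts 1/10 s, in which the tool goes at most 50 mm and 8.59 degrees, less where a joint would pass 70% of its speed; a pose out of reach is approached as far as the arm can. A call with a gripper value outside its range is refused whole. The fingers move at their own pace and stop on an object; FORCE is the grip in N (left out, the last holds). Time passes only in rows, so rows that do not move let the fingers close. It gives the time, the measured TCP pose, the force and the opening at its end, in the units of the state.
- arm.get_obs(): the state, without advancing time (a new reading comes with each control period).
- arm.capture(name): name is "side" or "top"; returns the picture (384x512x3 uint8, red, green, blue); there is no depth.
- arm.get_calibration(name): a dict with "mtx" (3x3 intrinsics, pixels), "extrinsics" (4x4, takes a point from world to camera coordinates). Camera axes: x right, y up, looking along -z (the intrinsics and any distortion apply to the point x, -y, -z); pixel columns grow to the right and rows downward; lengths in m; the calibration is good to about 2 mm. A picture is of the moment at which its call begins. get_calibration takes no time and is no camera call.
- arm.close_job(): hands the job in, once; it reports no verdict.
The state is a dict: "time": time; "qpos": joint angles; "qvel": joint speeds; "tau": joint torques, N m; "ee_pos": TCP position; "ee_rot": TCP orientation; "wrist_force": force on the tool from outside, world axes, zero at the start; "moment": the same for the moment, N m; "opening": finger opening in m.
Only numpy, scipy, OpenCV 4.12 (cv2) and the standard library are available. Lean on these libraries where they do the work, as an engineer would, in place of code of your own. Each camera call takes 0.05 s, during which the arm holds its last target.

## Working session

There is one attempt and no reset: what is moved stays moved. The work goes in short steps, Python scripts to look and compute and a shell command to move; the robot and the scene stay as the last step left them, time stands still between calls to the robot, and variables do not carry over. Pictures are saved under pics/ and viewed, and the job is handed in when it is done.

```bash
ls; mkdir -p pics
python3 - <<'E'
from station import arm
import cv2,json
o=arm.get_obs();print(o)
for n in("side","top"):
    im=arm.capture(n);cv2.imwrite(f"pics/{n}0.png",im[:,:,::-1]);c=arm.get_calibration(n);print(n,c)
E
```

```text
pics
{'time': 0.0, 'qpos': array([-1.45212435e+00,  8.79693471e-02,  1.37229617e+00,  2.85600077e-05,
        1.68361463e+00, -1.03122156e-01]), 'qvel': array([-3.94605241e-04, -6.27208299e-04,  1.14429056e-03, -6.33780220e-05,
       -1.65961208e-03, -1.13206365e-03]), 'tau': array([-2.51345173e-04, -3.51858330e+01, -3.13276613e+01, -1.75750311e-04,
        1.05333710e-02, -1.08865765e-05]), 'ee_pos': array([ 0.12092055, -0.53601592,  0.23011004]), 'ee_rot': array([ 0.70276634,  0.07906531, -0.70275885,  0.0774477 ]), 'wrist_force': array([0.572487  , 0.66455568, 0.76510455]), 'moment': array([ 0.03003666,  0.00841182, -0.02669606]), 'opening': 0.08540830928219956}
side {'mtx': array([[381.43460979,   0.        , 253.71359159],
       [  0.        , 381.43460979, 192.06690818],
       [  0.        ,   0.        ,   1.        ]]), 'extrinsics': array([[ 0.96147077, -0.27450721, -0.01482369, -0.5074943 ],
       [ 0.19646708,  0.64841481,  0.73549909, -0.2094678 ],
       [-0.1922879 , -0.71007325,  0.67736352, -0.99760722],
       [ 0.        ,  0.        ,  0.        ,  1.        ]])}
top {'mtx': array([[382.72103914,   0.        , 254.64367304],
       [  0.        , 382.72103914, 195.50210537],
       [  0.        ,   0.        ,   1.        ]]), 'extrinsics': array([[ 0.00796598, -0.99992541,  0.0092589 ,  0.00299517],
       [ 0.98839244,  0.00927822,  0.15163871, -0.56415556],
       [-0.1517133 ,  0.00794348,  0.98839262, -1.17967137],
       [ 0.        ,  0.        ,  0.        ,  1.        ]])}
```

View pics/side0.png

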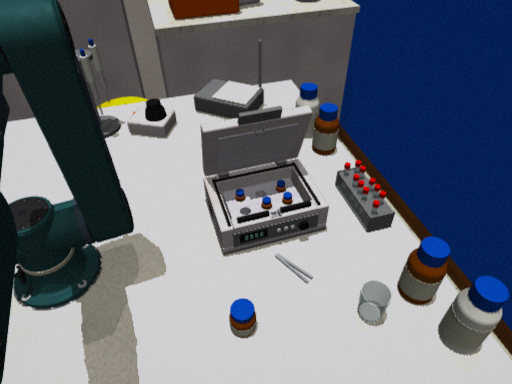

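View pics/top0.png

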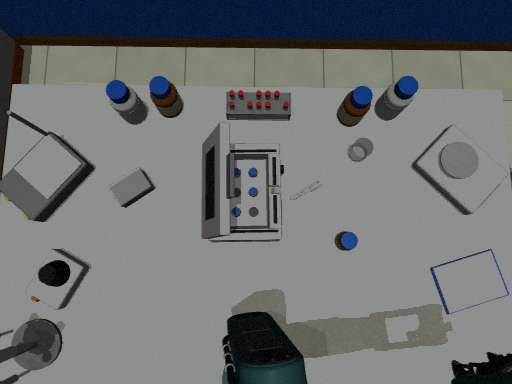

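Run:
```python
import cv2
a=cv2.imread('pics/top0.png')[110:260,190:330];cv2.imwrite('pics/t1.png',cv2.resize(a,None,fx=4,fy=4,interpolation=cv2.INTER_CUBIC))
a=cv2.imread('pics/side0.png')[95:255,190:345];cv2.imwrite('pics/s1.png',cv2.resize(a,None,fx=3.7,fy=3.7,interpolation=cv2.INTER_CUBIC))
```

```text
(no output)
```

View pics/t1.png

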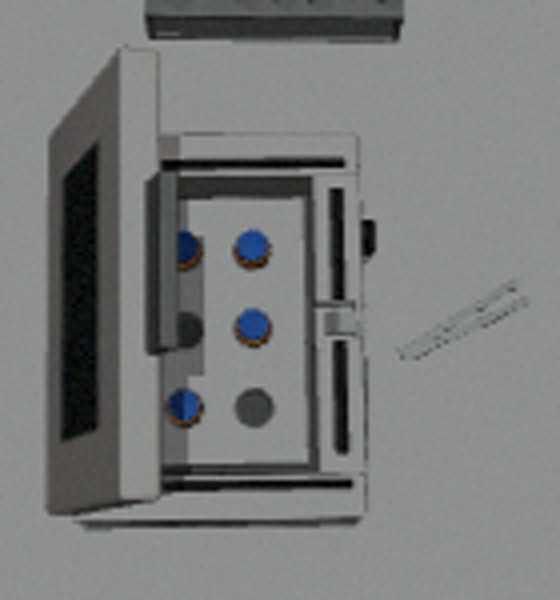

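View pics/s1.png

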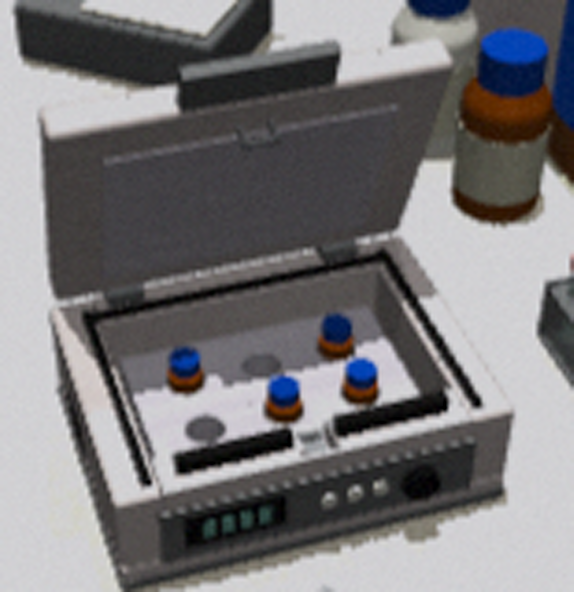

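Run:
```python
import cv2
a=cv2.imread('pics/top0.png')[115:245,195:265];b=cv2.resize(a,(350,600),interpolation=cv2.INTER_CUBIC)
c=cv2.imread('pics/side0.png')[100:150,195:317];
cv2.imwrite('pics/t2.png',cv2.resize(a[:,15:50],None,fx=10,fy=4.6,interpolation=cv2.INTER_CUBIC));cv2.imwrite('pics/s2.png',cv2.resize(c,None,fx=6.5,fy=10,interpolation=cv2.INTER_CUBIC))
import numpy as np
from station import arm
for n in("side","top"):
    E=arm.get_calibration(n)['extrinsics'];print(n,-E[:3,:3].T@E[:3,3])
```

```text
side [ 0.33726667 -0.71186301  0.82228318]
top [0.3786114  0.0176     1.25149857]
```

View pics/t2.png

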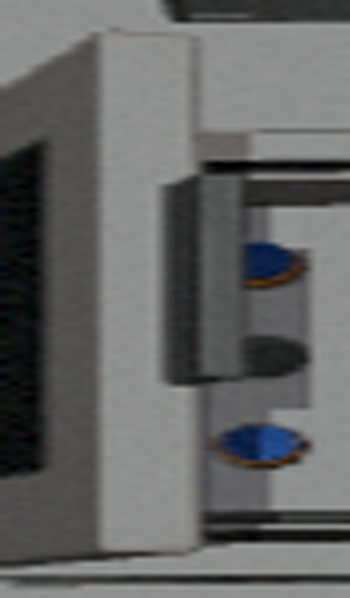

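View pics/s2.png

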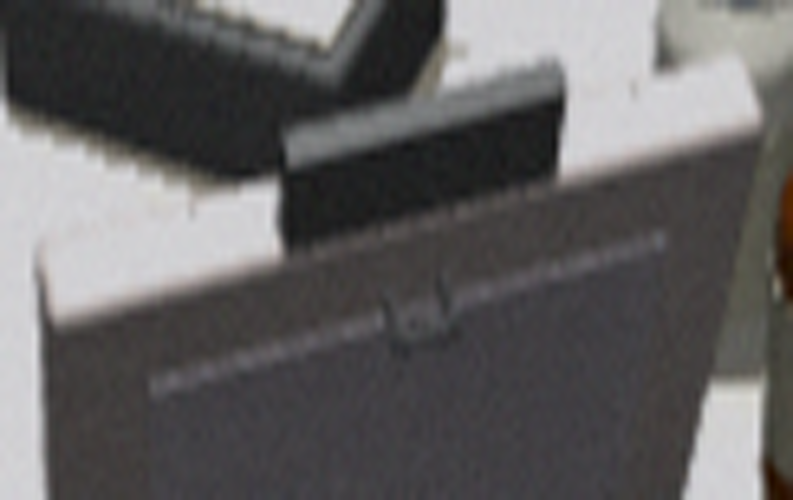

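```bash
cat > h.py <<'E'
import numpy as np
from station import arm
C={n:arm.get_calibration(n) for n in("side","top")}
def ray(n,p):
    c=C[n];E=c['extrinsics'];K=c['mtx'];d=np.linalg.inv(K)@[p[0],p[1],1];d=np.array([d[0],-d[1],-d[2]])
    return -E[:3,:3].T@E[:3,3],E[:3,:3].T@(d/np.linalg.norm(d))
def plane(n,p,z):
    o,d=ray(n,p);return o+d*(z-o[2])/d[2]
def tri(ps,pt):
    o1,d1=ray('side',ps);o2,d2=ray('top',pt)
    A=np.stack([d1,-d2],1);s=np.linalg.lstsq(A,o2-o1,rcond=None)[0]
    a=o1+s[0]*d1;b=o2+s[1]*d2;return (a+b)/2,np.linalg.norm(a-b)
def proj(n,X):
    c=C[n];E=c['extrinsics'];q=E[:3,:3]@X+E[:3,3];q=np.array([q[0],-q[1],-q[2]]);u=c['mtx']@q;return u[:2]/u[2]
E
python3 - <<'E'
from h import *
np.set_printoptions(precision=4,suppress=True)
for a in [((239.3,116.5),(234.4,197.2)),((281.5,109.8),(234.4,153)),((202.7,132.5),(230,233.5)),((311.5,113),(229.3,123.3))]: print(tri(*a))
for p in [(221.9,231.5),(328.4,206.4),(299.5,159.9)]: print('s',plane('side',p,.1))
for p in [(279.5,144),(281,236)]: print('t',plane('top',p,.1))
E
```

```text
(array([0.5141, 0.0589, 0.34  ]), np.float64(0.00029047835100925394))
(array([0.6224, 0.061 , 0.3384]), np.float64(0.0027634943555929423))
(array([0.4265, 0.0701, 0.3054]), np.float64(0.004318941425291252))
(array([0.7104, 0.077 , 0.3045]), np.float64(0.0021525298422508136))
s [ 0.4254 -0.0724  0.1   ]
s [ 0.718  -0.0671  0.1   ]
s [0.7168 0.1447 0.1   ]
t [ 0.7181 -0.0677  0.1   ]
t [ 0.4333 -0.0716  0.1   ]
```

```bash
cat >> h.py <<'E'
from scipy.spatial.transform import Rotation as R
np.set_printoptions(precision=4,suppress=True)
def show():
    o=arm.get_obs();M=R.from_quat(o['ee_rot']).as_matrix()
    print('t',round(o['time'],2),'p',o['ee_pos'],'open',round(o['opening'],4),'F',o['wrist_force'],'q',o['qpos']);print('x',M[:,0],'y',M[:,1],'z',M[:,2]);return o,M
def need(p,tx,ty):
    "tool-frame shift and total rotvec to reach p with axes tx, ty"
    o=arm.get_obs();M=R.from_quat(o['ee_rot']).as_matrix();tx=np.array(tx,float);tx/=np.linalg.norm(tx);ty=np.array(ty,float);ty-=tx*(ty@tx);ty/=np.linalg.norm(ty)
    T=np.stack([tx,ty,np.cross(tx,ty)],1)
    print('shift',M.T@(np.array(p)-o['ee_pos']),'rotvec',R.from_matrix(M.T@T).as_rotvec())
E
python3 -c "
from h import *
show()"
python3 -m crank '[[0.4,-0.03,0,0,0,0,0],[0.4,-0.05,0,0,0,0,0],[0.4,-0.05,0,0,0,0,0],[0.4,-0.04,0,0,0,0,0],[0.4,0,0,0,0,0,0]]'; python3 -c "
from h import *
show()"
```

```text
t 0.1 p [ 0.1209 -0.5361  0.2302] open 0.0857 F [-0.3485  0.2041 -0.5663] q [-1.4521  0.0879  1.3721  0.      1.6836 -0.1031]
x [-0.0002  0.002  -1.    ] y [ 0.2199 -0.9755 -0.002 ] z [-0.9755 -0.2199 -0.0002]
time: 0.6
ee_pos: [0.1211, -0.5375, 0.4088]
ee_rot: [0.703, 0.074, -0.703, 0.083]
wrist_force: [0.1, 0.1, 2.1]
opening: 0.0259
t 0.6 p [ 0.1211 -0.5375  0.4088] open 0.0259 F [0.0917 0.0626 2.0828] q [-1.4521  0.1164  0.9877  0.      2.0245 -0.1031]
x [ 0.0015 -0.0129 -0.9999] y [ 0.22   -0.9754  0.0129] z [-0.9755 -0.22    0.0013]
```

Run:
```python
from h import *
need([.568,.037,.425],[0,.344,-.939],[0,-.939,-.344])
need([.568,.037,.425],[0,0,-1],[0,-1,0])
```

```text
shift [-0.023  -0.4618 -0.5623] rotvec [ 0.2197  0.0389 -0.3627]
shift [-0.023  -0.4618 -0.5623] rotvec [ 0.2218 -0.0001 -0.013 ]
```

```bash
python3 -m crank '[[0,-0.003,-0.029,-0.035,0,0,0],[0,-0.003,-0.029,-0.035,0,0,0],[0,-0.003,-0.029,-0.035,0,0,0],[0,-0.003,-0.029,-0.035,0,0,0],[0,-0.003,-0.029,-0.035,0,0,0],[0,-0.003,-0.029,-0.035,0,0,0],[0,-0.003,-0.029,-0.035,0,0,0],[0,0,-0.029,-0.035,0,0,0]]'
python3 - <<'E'
from h import *
show();need([.568,.037,.425],[0,.344,-.939],[0,-.939,-.344])
E
```

```text
time: 1.4
ee_pos: [0.3438, -0.247, 0.4216]
ee_rot: [-0.703, -0.078, 0.703, -0.078]
wrist_force: [-0.0, 0.4, -0.8]
opening: 0.0426
t 1.4 p [ 0.3438 -0.247   0.4216] open 0.0426 F [-0.0104  0.4187 -0.8274] q [-0.757  -0.1512  1.2247 -0.      2.0686  0.5923]
x [-0.0004  0.0004 -1.    ] y [ 0.2197 -0.9756 -0.0004] z [-0.9756 -0.2197  0.0003]
shift [-0.0034 -0.2278 -0.2811] rotvec [ 0.2192  0.0392 -0.3493]
```

```bash
python3 -m crank '[[0,0,-0.028,-0.035,0,0,0],[0,0,-0.028,-0.035,0,0,0],[0,0,-0.028,-0.035,0,0,0],[0,0,-0.028,-0.035,0,0,0],[0,0,-0.028,-0.035,0,0,0],[0,0,-0.028,-0.035,0,0,0],[0,0,0,0,0.11,0.01,0],[0,0,0,0,0.11,0.01,0]]'
python3 - <<'E'
from h import *
show();need([.568,.037,.425],[0,.344,-.939],[0,-.939,-.344])
E
```

```text
time: 2.2
ee_pos: [0.5118, -0.037, 0.4198]
ee_rot: [0.713, 0.001, -0.701, -0.001]
wrist_force: [-0.1, -1.1, 0.4]
opening: 0.0427
t 2.2 p [ 0.5118 -0.037   0.4198] open 0.0427 F [-0.0959 -1.0676  0.4271] q [-0.1865  0.0347  1.0525  0.0066  2.0393  1.3869]
x [ 0.0159  0.003  -0.9999] y [ 0.0005 -1.     -0.0029] z [-0.9999 -0.0004 -0.0159]
shift [-0.0041 -0.074  -0.0563] rotvec [ 0.0032 -0.0157 -0.3482]
```

```bash
python3 -m crank '[[0,0,0,0,0,-0.015,-0.12],[0,0,0,0,0,0,-0.12],[0,0,0,0,0,0,-0.11],[0,0,0,0,0,0,0]]'
python3 - <<'E'
from h import *
show();need([.568,.037,.425],[0,.344,-.939],[0,-.939,-.344])
E
```

```text
time: 2.6
ee_pos: [0.5111, -0.041, 0.4188]
ee_rot: [-0.696, -0.124, 0.696, 0.125]
wrist_force: [0.4, -0.4, -0.5]
opening: 0.0424
t 2.6 p [ 0.5111 -0.041   0.4188] open 0.0424 F [ 0.3786 -0.4408 -0.4587] q [-0.3982  0.0806  1.047   0.3848  2.1224  1.3606]
x [-0.0004  0.347  -0.9379] y [-0.0025 -0.9379 -0.347 ] z [-1.      0.0022  0.0013]
shift [ 0.0213 -0.0754 -0.0567] rotvec [-0.0025  0.0004  0.0032]
```

```bash
python3 -m crank '[[0,0.01,-0.038,-0.028,0,0,0],[0,0.01,-0.037,-0.028,0,0,0],[0,0,0,0,0,0,0]]'
python3 - <<'E'
from h import *
import cv2
show();need([.568,.037,.425],[0,.344,-.939],[0,-.939,-.344])
for n in("side","top"): cv2.imwrite(f"pics/{n}3.png",arm.capture(n)[:,:,::-1])
a=cv2.imread('pics/side3.png')[60:220,180:340];b=cv2.imread('pics/top3.png')[110:250,180:330]
cv2.imwrite('pics/s3z.png',cv2.resize(a,None,fx=3.7,fy=3.7,interpolation=2));cv2.imwrite('pics/t3z.png',cv2.resize(b,None,fx=4,fy=4,interpolation=2))
print(proj('side',np.array([.568,.06,.339])))
E
```

```text
time: 2.9
ee_pos: [0.5683, 0.0433, 0.4284]
ee_rot: [0.697, 0.127, -0.695, -0.12]
wrist_force: [-0.0, -0.2, -0.5]
opening: 0.0427
t 2.9 p [0.5683 0.0433 0.4284] open 0.0427 F [-0.0054 -0.1933 -0.4855] q [-0.2196  0.176   0.9207  0.3982  2.0879  1.5325]
x [ 0.0012  0.345  -0.9386] y [ 0.0102 -0.9385 -0.345 ] z [-0.9999 -0.0092 -0.0047]
shift [0.001  0.0071 0.0004] rotvec [ 0.0102 -0.0012  0.0011]
[260.8154 113.1245]
```

View pics/s3z.png

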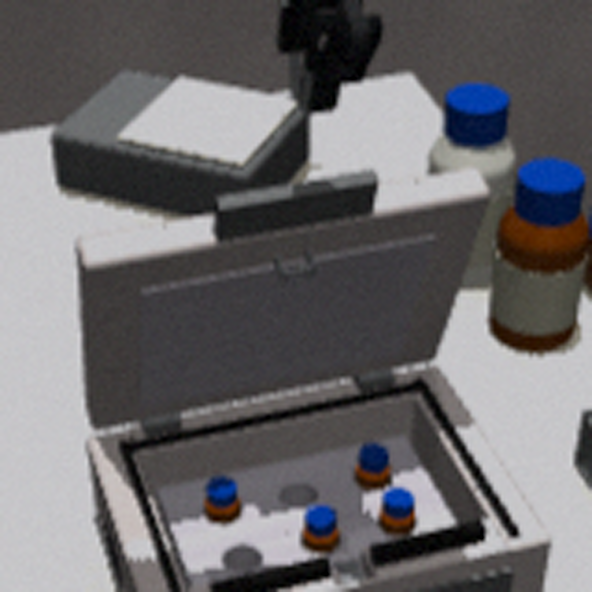

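View pics/t3z.png

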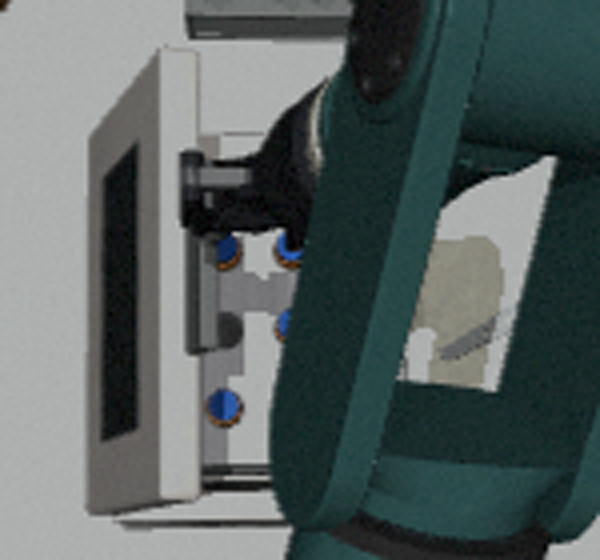

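```bash
python3 -m crank '[[0,0.02,0.006,0,-0.01,0,0],[0,0.04,0,0,0,0,0],[0,0.03,0,0,0,0,0],[0,0.012,0,0,0,0,0],[0,0,0,0,0,0,0]]'
python3 - <<'E'
from h import *
import cv2
o,M=show()
print('tcp px',proj('side',o['ee_pos']),proj('top',o['ee_pos']))
h=np.array([.57,.145,.106]);d=o['ee_pos']-h
print('r,angle',np.hypot(d[1],d[2]),np.arctan2(d[2],-d[1]))
for n in("side",): cv2.imwrite(f"pics/{n}4.png",arm.capture(n)[:,:,::-1])
a=cv2.imread('pics/side4.png')[60:170,190:330]
cv2.imwrite('pics/s4z.png',cv2.resize(a,None,fx=5,fy=5,interpolation=2))
E
```

```text
time: 3.5
ee_pos: [0.566, 0.0684, 0.3302]
ee_rot: [0.697, 0.128, -0.695, -0.119]
wrist_force: [-0.4, -0.1, 0.3]
opening: 0.0426
t 3.5 p [0.566  0.0684 0.3302] open 0.0426 F [-0.3995 -0.0577  0.2719] q [-0.1767  0.1257  1.1735  0.3649  1.8859  1.4878]
x [ 0.0002  0.3446 -0.9387] y [ 0.0129 -0.9387 -0.3446] z [-0.9999 -0.0121 -0.0046]
tcp px [259.0598 114.6943] [231.0744 176.7476]
r,angle 0.23691780091263062 1.2414354353389045
```

View pics/s4z.png

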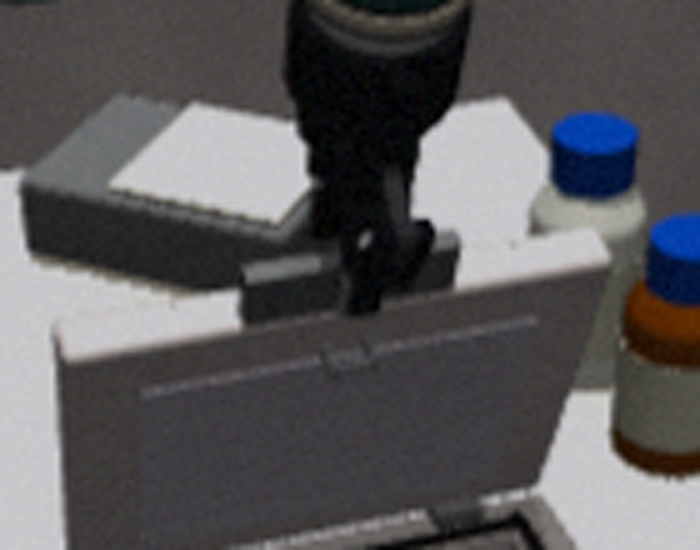

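```bash
python3 -m crank '[[0,0.013,0,0,0,0,0],[0.45,0,0,0,0,0,0],[0.5,0,0,0,0,0,0],[0.5,0,0,0,0,0,0]]'
python3 - <<'E'
from h import *
import cv2
o,M=show()
h=np.array([.57,.145,.106]);d=o['ee_pos']-h
print('r,angle',np.hypot(d[1],d[2]),np.arctan2(d[2],-d[1]))
for n in("side",): cv2.imwrite(f"pics/{n}5.png",arm.capture(n)[:,:,::-1])
a=cv2.imread('pics/side5.png')[60:170,190:330]
cv2.imwrite('pics/s5z.png',cv2.resize(a,None,fx=5,fy=5,interpolation=2))
E
```

```text
time: 3.95
ee_pos: [0.5675, 0.0727, 0.3204]
ee_rot: [0.699, 0.128, -0.694, -0.119]
wrist_force: [-0.7, -0.5, 0.4]
opening: 0.0215
t 3.95 p [0.5675 0.0727 0.3204] open 0.0215 F [-0.7026 -0.4709  0.358 ] q [-0.1691  0.1234  1.1954  0.3632  1.8604  1.4863]
x [ 0.0049  0.3446 -0.9387] y [ 0.0144 -0.9387 -0.3445] z [-0.9999 -0.0118 -0.0095]
r,angle 0.2262172161744064 1.245513046309324
```

View pics/s5z.png

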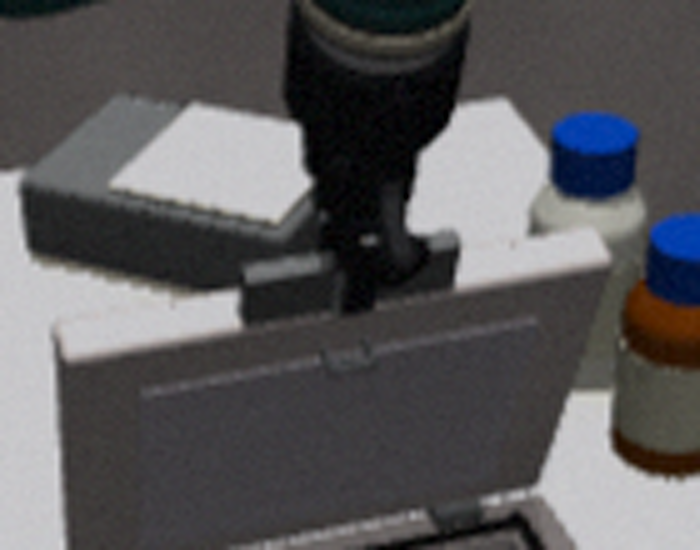

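```bash
python3 -m crank '[[0.5,0.0002,0.009,0,0,0,-0.04],[0.5,0.0002,0.009,0,0,0,-0.04],[0.5,0.0002,0.009,0,0,0,-0.04],[0.5,0.0002,0.009,0,0,0,-0.04]]'
cat >> h.py <<'E'
def st():
    o,M=show();d=o['ee_pos']-np.array([.57,.145,.106])
    print('r,angle',np.hypot(d[1],d[2]),np.arctan2(d[2],-d[1]),'tool angle',np.arctan2(-M[2,0],M[1,0]))
E
python3 -c "
from h import *
st()"
```

```text
time: 4.4
ee_pos: [0.568, 0.04, 0.3054]
ee_rot: [0.686, 0.185, -0.681, -0.174]
wrist_force: [0.5, -1.0, 0.5]
opening: 0.0215
t 4.4 p [0.568  0.04   0.3054] open 0.0215 F [ 0.4688 -0.9891  0.4765] q [-0.3056  0.1497  1.2386  0.5146  1.8761  1.3774]
x [ 0.003   0.4913 -0.871 ] y [ 0.0158 -0.8709 -0.4912] z [-0.9999 -0.0122 -0.0104]
r,angle 0.22529156189631352 1.086205752668225 tool angle 1.0572155457015917
```

```bash
python3 -m crank '[[0.5,0.0002,0.009,0,0,0,-0.04],[0.5,0.0002,0.009,0,0,0,-0.04],[0.5,0.0002,0.009,0,0,0,-0.04],[0.5,0,0,0,0,0,0]]'
python3 - <<'E'
from h import *
import cv2
st()
for n in("side",): cv2.imwrite(f"pics/{n}6.png",arm.capture(n)[:,:,::-1])
a=cv2.imread('pics/side6.png')[60:200,190:340]
cv2.imwrite('pics/s6z.png',cv2.resize(a,None,fx=4,fy=4,interpolation=2))
E
```

```text
time: 4.8
ee_pos: [0.568, 0.0157, 0.2877]
ee_rot: [0.673, 0.223, -0.672, -0.216]
wrist_force: [-0.9, -1.7, -4.2]
opening: 0.0212
t 4.8 p [0.568  0.0157 0.2877] open 0.0212 F [-0.8827 -1.7472 -4.2105] q [-0.3957  0.1894  1.2685  0.6117  1.895   1.3023]
x [-0.0015  0.5906 -0.807 ] y [ 0.0098 -0.807  -0.5905] z [-1.     -0.0088 -0.0046]
r,angle 0.22306385093772765 0.9522716939766551 tool angle 0.9390518919269657
```

View pics/s6z.png

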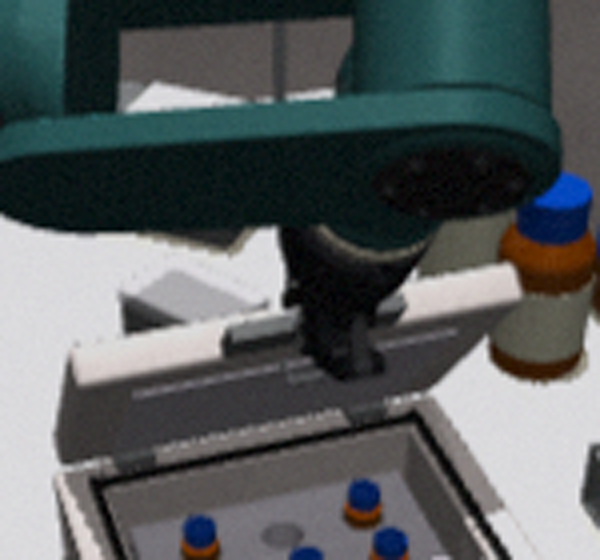

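```bash
python3 -m crank '[[0.5,-0.0002,0.009,0,0,0,-0.04],[0.5,-0.0002,0.009,0,0,0,-0.04],[0.5,-0.0002,0.009,0,0,0,-0.04],[0.5,-0.0002,0.009,0,0,0,-0.04]]'
python3 - <<'E'
from h import *
st()
E
```

```text
time: 5.25
ee_pos: [0.5689, -0.0105, 0.268]
ee_rot: [0.654, 0.279, -0.651, -0.268]
wrist_force: [0.4, -0.9, -0.8]
opening: 0.0214
t 5.25 p [ 0.5689 -0.0105  0.268 ] open 0.0214 F [ 0.3516 -0.8833 -0.8029] q [-0.4934  0.258   1.2932  0.7339  1.9316  1.2077]
x [-0.0021  0.7126 -0.7016] y [ 0.0161 -0.7015 -0.7125] z [-0.9999 -0.0128 -0.01  ]
r,angle 0.22457391737908577 0.8056512926129371 tool angle 0.7775964567221486
```

```bash
python3 -m crank '[[0.5,0.0001,0.009,0,0,0,-0.04],[0.5,0.0001,0.009,0,0,0,-0.04],[0.5,0.0001,0.009,0,0,0,-0.04],[0.5,0.0001,0.009,0,0,0,-0.04]]'
python3 - <<'E'
from h import *
st()
E
python3 -m crank '[[0.5,0.0001,0.009,0,0,0,-0.04],[0.5,0.0001,0.009,0,0,0,-0.04],[0.5,0,0.007,0,0,0,-0.03],[0.5,0,0,0,0,0,0]]'
python3 - <<'E'
from h import *
import cv2
st()
for n in("side",): cv2.imwrite(f"pics/{n}7.png",arm.capture(n)[:,:,::-1])
a=cv2.imread('pics/side7.png')[90:250,180:340]
cv2.imwrite('pics/s7z.png',cv2.resize(a,None,fx=3.7,fy=3.7,interpolation=2))
E
```

```text
time: 5.65
ee_pos: [0.5692, -0.0346, 0.2394]
ee_rot: [0.629, 0.33, -0.627, -0.32]
wrist_force: [0.4, -2.1, -0.9]
opening: 0.0214
t 5.65 p [ 0.5692 -0.0346  0.2394] open 0.0214 F [ 0.3617 -2.1059 -0.914 ] q [-0.5715  0.3504  1.3149  0.837   1.9706  1.1228]
x [-0.0048  0.8164 -0.5774] y [ 0.0133 -0.5773 -0.8164] z [-0.9999 -0.0116 -0.0081]
r,angle 0.22372067616698502 0.638876465124813 tool angle 0.6155696285013209
time: 6.05
ee_pos: [0.569, -0.0485, 0.216]
ee_rot: [-0.608, -0.362, 0.61, 0.355]
wrist_force: [0.6, -1.3, -5.6]
opening: 0.0212
t 6.05 p [ 0.569  -0.0485  0.216 ] open 0.0212 F [ 0.5876 -1.3052 -5.5852] q [-0.6126  0.4242  1.3257  0.8966  1.9979  1.0707]
x [-0.0074  0.8743 -0.4853] y [ 0.0076 -0.4852 -0.8743] z [-0.9999 -0.0102 -0.0031]
r,angle 0.22256282093310797 0.517213319695204 tool angle 0.5067113344040545
```

View pics/s7z.png

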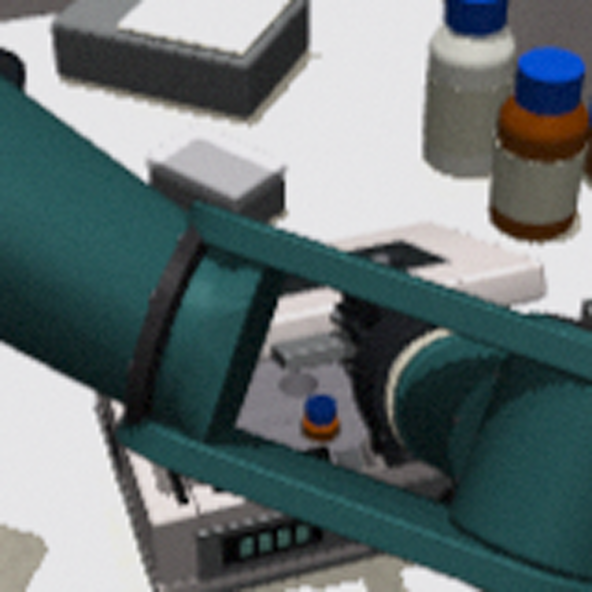

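Run:
```python
from h import *
D=[([.1209,-.5361,.2302],[-1.4521,.0879,1.3721],[-.0002,.002,-1]),
([.1211,-.5375,.4088],[-1.4521,.1164,.9877],[.0015,-.0129,-.9999]),
([.3438,-.247,.4216],[-.757,-.1512,1.2247],[-.0004,.0004,-1]),
([.5118,-.037,.4198],[-.1865,.0347,1.0525],[.0159,.003,-.9999]),
([.5111,-.041,.4188],[-.3982,.0806,1.047],[-.0004,.347,-.9379]),
([.5675,.0727,.3204],[-.1691,.1234,1.1954],[.0049,.3446,-.9387]),
([.568,.0157,.2877],[-.3957,.1894,1.2685],[-.0015,.5906,-.807]),
([.569,-.0485,.216],[-.6126,.4242,1.3257],[-.0074,.8743,-.4853])]
A=[];b=[]
for p,q,x in D:
    c,s=np.cos(q[0]),np.sin(q[0]);er=np.array([c,s,0]);ez=np.array([0,0,1])
    cols=[er,er*np.sin(q[1])+ez*np.cos(q[1]),er*np.sin(q[1]+q[2])+ez*np.cos(q[1]+q[2]),ez,np.array(x)]
    A.append(np.stack(cols,1));b.append(p)
A=np.vstack(A);b=np.hstack(b);s,_,r,sv=np.linalg.lstsq(A,b,rcond=None);print(s,r,sv,np.abs(A@s-b).max())
a,L1,L2,d,T=s
# final wrist
w=np.array([.568,-.078-0,.112])-T*np.array([0,1,0]);print('wrist at shut',w)
w=np.array([.568,-.078-0,.112])-T*np.array([0,.9,-.436]);print('wrist tilt .45',w)
print('jar cap top',plane('top',(348,240),.075),'beaker',plane('top',(366,146),.085),'beaker base',plane('top',(357,153),0),'tweezers',plane('top',(306,190),0))
print(plane('top',(345,243),.0))
```

```text
[-0.0278  0.4074  0.5744  0.1659  0.4214] 5 [4.9937 3.7242 0.962  0.4313 0.2868] 0.057412082765749564
wrist at shut [ 0.568  -0.4994  0.112 ]
wrist tilt .45 [ 0.568  -0.4573  0.2957]
jar cap top [ 0.424  -0.2789  0.075 ] beaker [ 0.719  -0.3418  0.085 ] beaker base [ 0.719  -0.3367  0.    ] tweezers [ 0.5908 -0.1628  0.    ]
[ 0.4171 -0.2877  0.    ]
```

Run:
```python
from h import *
D=[([.1209,-.5361,.2302],[-1.4521,.0879,1.3721],[-.0002,.002,-1]),
([.1211,-.5375,.4088],[-1.4521,.1164,.9877],[.0015,-.0129,-.9999]),
([.3438,-.247,.4216],[-.757,-.1512,1.2247],[-.0004,.0004,-1]),
([.5118,-.037,.4198],[-.1865,.0347,1.0525],[.0159,.003,-.9999]),
([.5111,-.041,.4188],[-.3982,.0806,1.047],[-.0004,.347,-.9379]),
([.566,.0684,.3302],[-.1767,.1257,1.1735],[.0002,.3446,-.9387]),
([.5675,.0727,.3204],[-.1691,.1234,1.1954],[.0049,.3446,-.9387]),
([.568,.0157,.2877],[-.3957,.1894,1.2685],[-.0015,.5906,-.807]),
([.5689,-.0105,.268],[-.4934,.258,1.2932],[-.0021,.7126,-.7016]),
([.5692,-.0346,.2394],[-.5715,.3504,1.3149],[-.0048,.8164,-.5774]),
([.569,-.0485,.216],[-.6126,.4242,1.3257],[-.0074,.8743,-.4853])]
A=[];b=[]
for p,q,x in D:
    c,s=np.cos(q[0]),np.sin(q[0]);er=np.array([c,s,0]);el=np.array([-s,c,0]);ez=np.array([0,0,1]);f=q[1]+q[2]
    cols=[er,er*np.sin(q[1])+ez*np.cos(q[1]),er*np.sin(f)+ez*np.cos(f),er*np.cos(f)-ez*np.sin(f),ez,np.array(x)]
    A.append(np.stack(cols,1));b.append(p)
A=np.vstack(A);b=np.hstack(b);s,_,r,sv=np.linalg.lstsq(A,b,rcond=None);print(s,r,sv);print((A@s-b).reshape(-1,3)[:11])
```

```text
[-0.0492  0.5242  0.559   0.0857  0.1331  0.4194] 6 [6.466  4.6609 1.3718 0.5392 0.508  0.1902]
[[-0.0544 -0.021  -0.0177]
 [-0.0554 -0.0135  0.0006]
 [-0.0502 -0.0303  0.0017]
 [-0.0101 -0.0552  0.0019]
 [-0.0183 -0.0208  0.0057]
 [ 0.0031 -0.0255 -0.0033]
 [ 0.0044 -0.0255 -0.0044]
 [-0.0015 -0.0049 -0.0004]
 [-0.0016  0.0038  0.0029]
 [ 0.      0.0096  0.0058]
 [ 0.0017  0.0119  0.0074]]
```

Run:
```python
from h import *
D=[([.1209,-.5361,.2302],[-1.4521,.0879,1.3721],[-.0002,.002,-1]),
([.1211,-.5375,.4088],[-1.4521,.1164,.9877],[.0015,-.0129,-.9999]),
([.3438,-.247,.4216],[-.757,-.1512,1.2247],[-.0004,.0004,-1]),
([.5118,-.037,.4198],[-.1865,.0347,1.0525],[.0159,.003,-.9999]),
([.5111,-.041,.4188],[-.3982,.0806,1.047],[-.0004,.347,-.9379]),
([.566,.0684,.3302],[-.1767,.1257,1.1735],[.0002,.3446,-.9387]),
([.568,.0157,.2877],[-.3957,.1894,1.2685],[-.0015,.5906,-.807]),
([.5689,-.0105,.268],[-.4934,.258,1.2932],[-.0021,.7126,-.7016]),
([.5692,-.0346,.2394],[-.5715,.3504,1.3149],[-.0048,.8164,-.5774]),
([.569,-.0485,.216],[-.6126,.4242,1.3257],[-.0074,.8743,-.4853])]
A=[];b=[]
for p,q,x in D:
    c,s=np.cos(q[0]),np.sin(q[0]);er=np.array([c,s,0]);el=np.array([-s,c,0]);ez=np.array([0,0,1]);f=q[1]+q[2]
    cols=[er,er*np.sin(q[1])+ez*np.cos(q[1]),er*np.sin(f)+ez*np.cos(f),er*np.cos(f)-ez*np.sin(f),ez,np.array(x),el]
    A.append(np.stack(cols,1));b.append(p)
A=np.vstack(A);b=np.hstack(b);s,_,r,sv=np.linalg.lstsq(A,b,rcond=None);print(s,r,sv,abs(A@s-b).max())
T=s[5]
for t in (0,.25,.45): print(t,'wrist',np.array([.568,-.078,.112])-T*np.array([0,np.cos(t),-np.sin(t)]))
t=.5;print('now',np.array([.569,-.0485,.216])-T*np.array([0,np.cos(t),-np.sin(t)]))
```

```text
[-0.      0.4489  0.4998  0.1007  0.1527  0.3248  0.0566] 7 [6.1637 4.4419 3.2866 0.9653 0.5385 0.4678 0.1894] 6.63359872264957e-05
0 wrist [ 0.568  -0.4028  0.112 ]
0.25 wrist [ 0.568  -0.3927  0.1924]
0.45 wrist [ 0.568  -0.3705  0.2533]
now [ 0.569  -0.3336  0.3717]
```

```bash
cat >> h.py <<'E'
def P(q,t,g=.0257,ins=.018,hy=.145):
    E=np.array([hy-.248*np.cos(q),.106+.248*np.sin(q)]);tx=np.array([np.cos(t),-np.sin(t)]);ty=np.array([-np.sin(t),-np.cos(t)])
    p=E-ty*g/2+tx*ins;return np.array([.568,*p]),np.array([0,*tx]),np.array([0,*ty])
def qof(hy=.145):
    "opening if the lip end rests on the lower finger"
    from scipy.optimize import brentq
    o=arm.get_obs();M=R.from_quat(o['ee_rot']).as_matrix();ty=M[1:,1];p=o['ee_pos'][1:]
    f=lambda q:(np.array([hy-.248*np.cos(q),.106+.248*np.sin(q)])-p)@ty-o['opening']/2
    q=brentq(f,-.3,1.3);E=np.array([hy-.248*np.cos(q),.106+.248*np.sin(q)]);print('q if resting',q,'insert',(p-E)@M[1:,0])
E
python3 - <<'E'
from h import *
st();qof();o=arm.get_obs();M0=R.from_quat(o['ee_rot']).as_matrix();p0=o['ee_pos']
for q,t in [(.4,.48),(.3,.45),(.2,.42),(.1,.38),(.05,.36),(.0,.35)]:
    p,x,y=P(q,t);x[0]=0
    T=np.stack([x,y,np.cross(x,y)],1)
    print(q,p,'shift',M0.T@(p-p0),'rot',R.from_matrix(M0.T@T).as_rotvec());M0=T;p0=p
E
```

```text
t 6.1 p [ 0.569  -0.048   0.2169] open 0.0215 F [-1.3579 -0.6079 -5.9494] q [-0.6117  0.4228  1.3251  0.8961  1.9981  1.0711]
x [-0.0078  0.8736 -0.4865] y [ 0.0089 -0.4865 -0.8736] z [-0.9999 -0.0112 -0.004 ]
r,angle 0.2226123192395153 0.5212718922208945 tool angle 0.5081502991519481
q if resting 0.4766373006937591 insert 0.025282935661745175
0.4 [ 0.568  -0.0615  0.2057] shift [-0.0063  0.0163  0.0012] rot [ 0.0088  0.008  -0.0281]
0.3 [ 0.568  -0.0701  0.183 ] shift [0.0028 0.024  0.    ] rot [ 0.    0.   -0.03]
0.2 [ 0.568  -0.0764  0.1597] shift [0.0045 0.0238 0.    ] rot [ 0.    0.   -0.03]
0.1 [ 0.568  -0.0803  0.136 ] shift [0.0061 0.0232 0.    ] rot [ 0.    0.   -0.04]
0.05 [ 0.568  -0.0813  0.1241] shift [0.0035 0.0115 0.    ] rot [ 0.    0.   -0.02]
0.0 [ 0.568  -0.0817  0.1119] shift [0.0039 0.0115 0.    ] rot [ 0.    0.   -0.01]
```

```bash
python3 -m crank '[[0.45,-0.003,0.003,0,0.004,0.004,-0.01],[0.4,-0.002,0.005,0,0.004,0.004,-0.01],[0.4,-0.001,0.008,0.001,0,0,-0.01],[0.4,0.0007,0.006,0,0,0,-0.007],[0.4,0.0007,0.006,0,0,0,-0.007],[0.4,0.0007,0.006,0,0,0,-0.008],[0.4,0.0007,0.006,0,0,0,-0.008]]'
python3 -c "
from h import *
st();qof()"
```

```text
time: 6.8
ee_pos: [0.5688, -0.069, 0.1848]
ee_rot: [0.6, 0.378, -0.597, -0.375]
wrist_force: [-0.1, -2.3, -0.7]
opening: 0.0255
t 6.8 p [ 0.5688 -0.069   0.1848] open 0.0255 F [-0.0975 -2.3253 -0.6898] q [-0.651   0.4932  1.3303  0.9119  2.0034  1.0091]
x [ 0.0015  0.9012 -0.4334] y [ 0.0051 -0.4334 -0.9012] z [-1.     -0.0008 -0.0052]
r,angle 0.22810449364025687 0.35286786214526566 tool angle 0.44821053522782744
q if resting 0.30883163378834105 insert 0.018526475149770922
```

```bash
python3 -m crank '[[0.4,0.0009,0.005,0,0,0,-0.006],[0.4,0.0009,0.005,0,0,0,-0.006],[0.4,0.0009,0.005,0,0,0,-0.006],[0.4,0.0009,0.005,0,0,0,-0.006],[0.4,0.0009,0.005,0,0,0,-0.006],[0.4,0,0,0,0,0,0]]'
python3 - <<'E'
from h import *
import cv2
st();qof()
for n in("side",): cv2.imwrite(f"pics/{n}8.png",arm.capture(n)[:,:,::-1])
a=cv2.imread('pics/side8.png')[120:260,170:340]
cv2.imwrite('pics/s8z.png',cv2.resize(a,None,fx=4,fy=4,interpolation=2))
E
```

```text
time: 7.4
ee_pos: [0.5688, -0.0754, 0.1592]
ee_rot: [0.594, 0.386, -0.592, -0.385]
wrist_force: [0.2, -1.6, -5.9]
opening: 0.026
t 7.4 p [ 0.5688 -0.0754  0.1592] open 0.026 F [ 0.1824 -1.6215 -5.863 ] q [-0.663   0.5398  1.3368  0.9131  1.9967  0.9686]
x [ 0.001   0.9137 -0.4064] y [ 0.003  -0.4064 -0.9137] z [-1.     -0.0003 -0.0031]
r,angle 0.22670443527040768 0.23710027691959606 tool angle 0.4185385556449427
q if resting 0.1993480980717268 insert 0.019083169320091388
```

View pics/s8z.png

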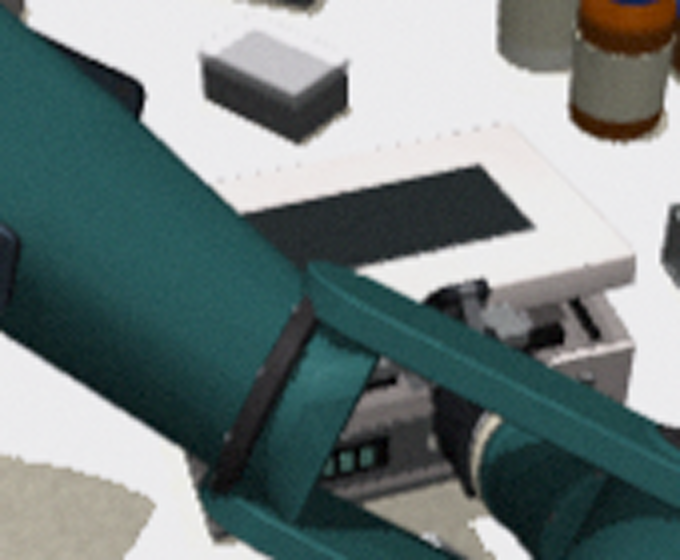

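```bash
python3 -m crank '[[0.4,0.001,0.004,0,0,0,-0.007],[0.4,0.001,0.004,0,0,0,-0.007],[0.4,0.001,0.004,0,0,0,-0.007],[0.4,0.001,0.004,0,0,0,-0.007],[0.4,0.001,0.004,0,0,0,-0.007],[0.4,0.001,0.004,0,0,0,-0.007],[0.4,0,0,0,0,0,0]]'
python3 -c "
from h import *
st();qof()"
```

```text
time: 8.15
ee_pos: [0.5689, -0.0792, 0.135]
ee_rot: [0.586, 0.398, -0.584, -0.397]
wrist_force: [-1.0, -2.1, -5.4]
opening: 0.0251
t 8.15 p [ 0.5689 -0.0792  0.135 ] open 0.0251 F [-0.9575 -2.0788 -5.3855] q [-0.6734  0.5915  1.3408  0.9247  1.9952  0.9287]
x [ 0.0009  0.93   -0.3676] y [ 0.0033 -0.3676 -0.93  ] z [-1.     -0.0003 -0.0034]
r,angle 0.226043956223506 0.1284650869258603 tool angle 0.37638708862304165
q if resting 0.0985512559895545 insert 0.019356971432159434
```

```bash
python3 -m crank '[[0.4,0.001,0.003,0,0,0,-0.005],[0.4,0.001,0.003,0,0,0,-0.005],[0.4,0.001,0.003,0,0,0,-0.005],[0.4,0.001,0.003,0,0,0,-0.002],[0.4,0,0,0,0,0,0]]'
python3 -c "
from h import *
st();qof()"
```

```text
time: 8.65
ee_pos: [0.5691, -0.079, 0.1237]
ee_rot: [0.582, 0.405, -0.58, -0.401]
wrist_force: [-0.6, 0.0, 0.8]
opening: 0.0259
t 8.65 p [ 0.5691 -0.079   0.1237] open 0.0259 F [-0.5947  0.0454  0.8126] q [-0.6753  0.6147  1.3432  0.93    1.9931  0.9093]
x [ 0.0002  0.9367 -0.3502] y [ 0.0055 -0.3502 -0.9367] z [-1.     -0.0017 -0.0052]
r,angle 0.224727989980777 0.07904329649377934 tool angle 0.3577976446731946
q if resting 0.051500892195952996 insert 0.02040402201137047
```

```bash
python3 -m crank '[[0.4,0.0007,0.0019,0,0,0,0],[0.4,0.0007,0.0019,0,0,0,0],[0.4,0,0,0,0,0,0]]' 60
python3 -m crank '[[0.4,0.0004,0.001,0,0,0,0],[0.4,0,0,0,0,0,0]]'
python3 -m crank '[[0.4,0.0004,0.001,0,0,0,0],[0.4,0,0,0,0,0,0]]'
python3 -c "
from h import *
st();qof()"
```

```text
time: 8.95
ee_pos: [0.5691, -0.0794, 0.1196]
ee_rot: [0.582, 0.404, -0.58, -0.401]
wrist_force: [-0.3, -0.6, 0.4]
opening: 0.0257
time: 9.15
ee_pos: [0.5692, -0.0796, 0.1189]
ee_rot: [0.583, 0.404, -0.58, -0.401]
wrist_force: [0.4, 1.1, 0.8]
opening: 0.0253
time: 9.35
ee_pos: [0.5692, -0.0796, 0.1181]
ee_rot: [0.583, 0.404, -0.58, -0.401]
wrist_force: [-0.1, 0.5, 3.5]
opening: 0.0255
t 9.35 p [ 0.5692 -0.0796  0.1181] open 0.0255 F [-0.078   0.4999  3.4711] q [-0.6759  0.6215  1.3446  0.926   1.9874  0.9008]
x [ 0.0008  0.9362 -0.3514] y [ 0.0062 -0.3514 -0.9362] z [-1.     -0.0014 -0.0061]
r,angle 0.2249561475712548 0.05390104449386963 tool angle 0.3591062097405906
q if resting 0.0290863556116027 insert 0.02005702675768701
```

```bash
for i in 1; do python3 -m crank '[[0.4,0.0004,0.001,0,0,0,0],[0.4,0.0004,0.001,0,0,0,0],[0.4,0,0,0,0,0,0]]'
python3 -m crank '[[0.4,0.0004,0.001,0,0,0,0],[0.4,0.0004,0.001,0,0,0,0],[0.4,0,0,0,0,0,0]]'; done
```

```text
time: 9.65
ee_pos: [0.5692, -0.0798, 0.1157]
ee_rot: [0.583, 0.404, -0.58, -0.401]
wrist_force: [0.2, -1.5, 4.8]
opening: 0.0256
time: 9.95
ee_pos: [0.5692, -0.0796, 0.1125]
ee_rot: [0.583, 0.403, -0.58, -0.401]
wrist_force: [0.1, -1.0, 2.0]
opening: 0.0255
```

```bash
python3 -m crank '[[0.4,0.0004,0.001,0,0,0,0],[0.4,0.0004,0.001,0,0,0,0],[0.4,0,0,0,0,0,0]]'
python3 -m crank '[[0.4,0.0004,0.001,0,0,0,0],[0.4,0,0,0,0,0,0]]'
python3 -m crank '[[0.4,0.0003,0.0007,0,0,0,0],[0.4,0,0,0,0,0,0]]'
python3 -c "
from h import *
st();qof()"
```

```text
time: 10.25
ee_pos: [0.5692, -0.0796, 0.1115]
ee_rot: [0.583, 0.404, -0.58, -0.401]
wrist_force: [-0.4, -2.8, 5.3]
opening: 0.0255
time: 10.45
ee_pos: [0.5692, -0.0796, 0.1109]
ee_rot: [0.583, 0.405, -0.58, -0.401]
wrist_force: [-0.2, -2.6, 6.1]
opening: 0.0264
time: 10.65
ee_pos: [0.5692, -0.0796, 0.1106]
ee_rot: [0.583, 0.405, -0.579, -0.401]
wrist_force: [-1.3, -3.1, 7.6]
opening: 0.0257
t 10.65 p [ 0.5692 -0.0796  0.1106] open 0.0257 F [-1.3145 -3.1114  7.5541] q [-0.676   0.6314  1.3469  0.9224  1.9806  0.8894]
x [ 0.0008  0.9365 -0.3507] y [ 0.0072 -0.3507 -0.9365] z [-1.     -0.0017 -0.007 ]
r,angle 0.22468966404215793 0.020545817174482443 tool angle 0.3583347390344864
q if resting -0.00138709533997771 insert 0.020134308355092792
```

```bash
python3 -m crank '[[0.4,0.0004,0.001,0,0,0,0],[0.4,0.0004,0.001,0,0,0,0],[0.4,0,0,0,0,0,0]]'
python3 -m crank '[[0.4,0.0004,0.001,0,0,0,0],[0.4,0.0004,0.001,0,0,0,0],[0.4,0,0,0,0,0,0]]'
```

```text
time: 10.95
ee_pos: [0.5693, -0.0797, 0.1095]
ee_rot: [0.583, 0.405, -0.579, -0.401]
wrist_force: [-1.0, -2.6, 9.5]
opening: 0.026
time: 11.25
ee_pos: [0.5693, -0.0798, 0.1083]
ee_rot: [0.583, 0.406, -0.578, -0.401]
wrist_force: [-2.7, -4.4, 12.5]
opening: 0.0253
```

```bash
python3 -m crank '[[0.4,0.0004,0.001,0,0,0,0],[0.4,0,0,0,0,0,0]]'
python3 -m crank '[[0.4,0.0004,0.001,0,0,0,0],[0.4,0,0,0,0,0,0]]'
python3 -c "
from h import *
st();qof()"
```

```text
time: 11.45
ee_pos: [0.5694, -0.0798, 0.1078]
ee_rot: [0.583, 0.406, -0.578, -0.401]
wrist_force: [-2.1, -5.0, 14.8]
opening: 0.0258
time: 11.65
ee_pos: [0.5694, -0.0798, 0.1072]
ee_rot: [0.583, 0.407, -0.578, -0.401]
wrist_force: [-2.5, -5.7, 15.3]
opening: 0.0256
t 11.65 p [ 0.5694 -0.0798  0.1072] open 0.0256 F [-2.4704 -5.6968 15.3472] q [-0.6765  0.6376  1.3471  0.9224  1.9789  0.8806]
x [ 0.0009  0.9375 -0.3479] y [ 0.0111 -0.3479 -0.9375] z [-0.9999 -0.0031 -0.0107]
r,angle 0.22483879354261638 0.005315947616724329 tool angle 0.35533053312034907
q if resting -0.01571592857271881 insert 0.01991689723566822
```

```bash
python3 -m crank '[[0.4,0.0003,0.0008,0,0,0,0],[0.4,0,0,0,0,0,0]]'
python3 -m crank '[[0.4,0.0003,0.0008,0,0,0,0],[0.4,0,0,0,0,0,0]]'
python3 -c "
from h import *
st();qof()"
```

```text
time: 11.85
ee_pos: [0.5694, -0.0799, 0.1068]
ee_rot: [0.583, 0.407, -0.578, -0.401]
wrist_force: [-2.5, -5.3, 16.8]
opening: 0.0258
time: 12.05
ee_pos: [0.5694, -0.0799, 0.1063]
ee_rot: [0.583, 0.407, -0.578, -0.401]
wrist_force: [-3.3, -5.7, 17.1]
opening: 0.0258
t 12.05 p [ 0.5694 -0.0799  0.1063] open 0.0258 F [-3.2577 -5.6538 17.1035] q [-0.6767  0.6392  1.3471  0.9225  1.9786  0.8783]
x [ 0.0008  0.9379 -0.347 ] y [ 0.0122 -0.347  -0.9378] z [-0.9999 -0.0035 -0.0117]
r,angle 0.22487809931138128 0.0015470030406334282 tool angle 0.3544029398277206
q if resting -0.01959751128868014 insert 0.019833295452481765
```

```bash
python3 -m crank '[[0.4,0.0003,0.0007,0,0,0,0],[0.4,0,0,0,0,0,0]]'
python3 -m crank '[[0.4,0.0003,0.0007,0,0,0,0],[0.4,0,0,0,0,0,0]]'
```

```text
time: 12.25
ee_pos: [0.5694, -0.0799, 0.1059]
ee_rot: [0.583, 0.408, -0.577, -0.401]
wrist_force: [-2.7, -5.8, 17.7]
opening: 0.0256
time: 12.45
ee_pos: [0.5694, -0.0799, 0.1058]
ee_rot: [0.583, 0.408, -0.577, -0.401]
wrist_force: [-2.9, -7.0, 19.1]
opening: 0.0258
```

```bash
python3 -m crank '[[0.4,0.0003,0.0007,0,0,0,0],[0.4,0,0,0,0,0,0]]'
```

```text
time: 12.65
ee_pos: [0.5694, -0.0799, 0.1055]
ee_rot: [0.583, 0.408, -0.577, -0.401]
wrist_force: [-3.4, -7.3, 21.6]
opening: 0.0258
```

```bash
python3 -m crank '[[0.4,-0.0007,-0.002,0,0,0,0],[0.4,-0.0007,-0.002,0,0,0,0],[0.4,0,0,0,0,0,0]]'; python3 -m crank '[[0.4,-0.0007,-0.002,0,0,0,0],[0.4,-0.0007,-0.002,0,0,0,0],[0.4,0,0,0,0,0,0]]';python3 -m crank '[[0.4,-0.0007,-0.002,0,0,0,0],[0.4,0,0,0,0,0,0]]'
python3 -c "
from h import *
st();qof()"
```

```text
time: 12.95
ee_pos: [0.5693, -0.0799, 0.1064]
ee_rot: [0.583, 0.406, -0.579, -0.4]
wrist_force: [-1.6, -5.4, 11.8]
opening: 0.026
time: 13.25
ee_pos: [0.5692, -0.0789, 0.1071]
ee_rot: [0.583, 0.404, -0.58, -0.401]
wrist_force: [0.2, -2.1, 3.4]
opening: 0.0255
time: 13.45
ee_pos: [0.569, -0.0785, 0.1086]
ee_rot: [0.582, 0.404, -0.581, -0.401]
wrist_force: [0.4, 0.4, -1.3]
opening: 0.0258
t 13.45 p [ 0.569  -0.0785  0.1086] open 0.0258 F [ 0.4187  0.3506 -1.2596] q [-0.6745  0.6321  1.3495  0.9203  1.9773  0.8898]
x [-0.0002  0.936  -0.3521] y [ 0.0041 -0.3521 -0.936 ] z [-1.     -0.0016 -0.0038]
r,angle 0.22351390834443136 0.011608179093997252 tool angle 0.35980559205258245
q if resting -0.007864449332934245 insert 0.021324825886490723
```

```bash
python3 -m crank '[[0.3,0,0,0,0,0,0],[0.25,-0.002,0,0,0,0,0],[0.25,-0.01,0,0,0,0,0],[0.25,-0.02,0,0,0,0,0],[0.25,-0.03,0,0,0,0,0],[0.25,-0.04,0,0,0,0,0],[0.25,-0.02,0,0,0,0,0],[0.25,0,0,0,0,0,0]]'
python3 - <<'E'
from h import *
import cv2
st()
for n in("side","top"): cv2.imwrite(f"pics/{n}9.png",arm.capture(n)[:,:,::-1])
E
```

```text
time: 14.25
ee_pos: [0.5694, -0.1968, 0.1534]
ee_rot: [0.585, 0.403, -0.579, -0.401]
wrist_force: [0.4, 0.5, -0.0]
opening: 0.0319
t 14.25 p [ 0.5694 -0.1968  0.1534] open 0.0319 F [ 0.3691  0.4565 -0.0395] q [-0.7974  0.7189  1.1033  0.9112  2.1607  0.9504]
x [ 0.005   0.9349 -0.3549] y [ 0.0068 -0.3549 -0.9349] z [-1.      0.0023 -0.0081]
r,angle 0.34511180235301536 0.1377343834698977 tool angle 0.36279144852805184
```

View pics/side9.png

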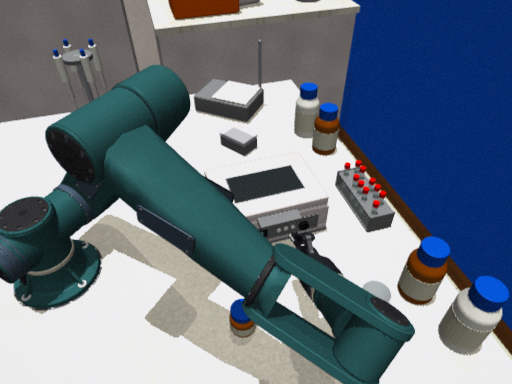

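View pics/top9.png

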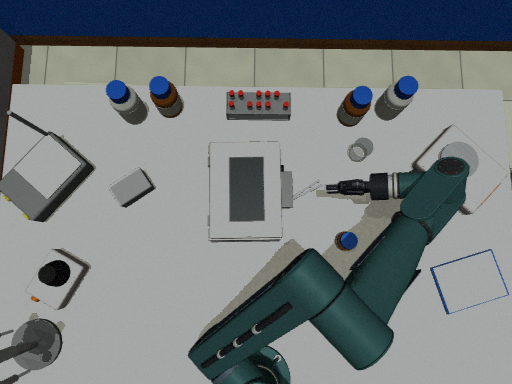

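Run:
```python
from h import *
import cv2
a=cv2.imread('pics/side9.png')[150:250,200:335];cv2.imwrite('pics/s9z.png',cv2.resize(a,None,fx=5.5,fy=5.5,interpolation=2))
# expected px of slab underside front right corner (x~.713) at several q, and rim corner
for q in (0,.003,.01,.03,.055):
    print(q,proj('side',np.array([.713,.147-.213*np.cos(q),.106+.213*np.sin(q)])),proj('side',np.array([.713,.147-.213*np.cos(q)+.028*np.sin(q),.134+.213*np.sin(q)])))
```

```text
0 [326.7614 204.9132] [327.9921 197.2793]
0.003 [326.7889 204.7419] [328.0074 197.0803]
0.01 [326.8518 204.3398] [328.0417 196.6135]
0.03 [327.0233 203.1723] [328.1311 195.2613]
0.055 [327.2203 201.6746] [328.2242 193.5328]
```

View pics/s9z.png

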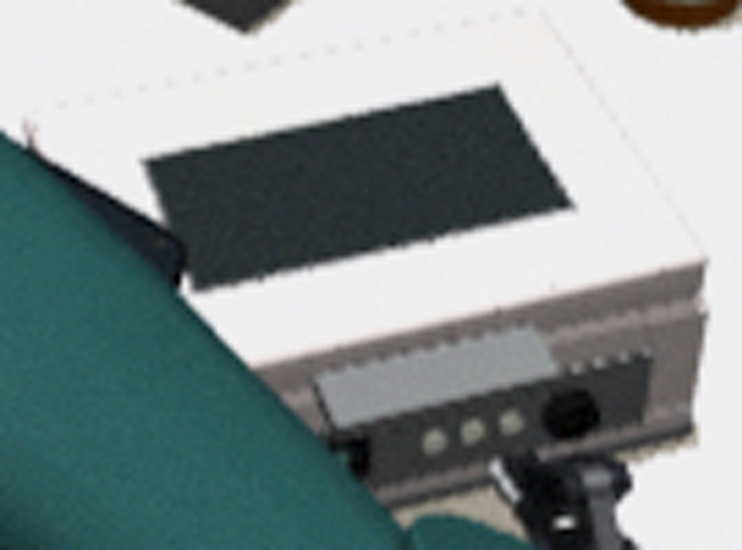

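```bash
python3 -c "
from station import arm
print(arm.close_job())"
```

```text
the job is handed in; nothing more can be done
None
```

The cover is shut and my checks say the latch has caught; the job is handed in at about 14.4 s of the 64 s. I set the open fingers loosely around the lip, pushed the cover over, and carried its weight (about 6 N) down onto the seal. I then pressed on the lip in small steps, up to about 22 N upward (about 23 N in all), and pulled the hand back about 0.12 m.

**Latch:** On release the push-back had dropped to about 3 N at a height where it was about 15 N on the way down. It was gone 1.5 mm higher, so the cover did not spring back. This is indirect: I made no separate touch on the shut cover afterwards.

**Pictures:** The cover's front corner in the last side picture lies within half a pixel of where a fully shut cover would put it. That fits the latched angle (0.003 rad), but it cannot by itself rule out the 0.01 rad of an unlatched cover.

**Everything else:** The jar, beaker, tip box and tweezers look unmoved in the last pictures. The vials are hidden under the cover now, so I could not check them at the end. The wrist read no contact before hand-in.

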